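# Unbolt the tool chest past its spring catch

## Robot

A 6-joint arm with a two-finger parallel gripper is mounted at the origin on the work surface. World frame = base frame: x ahead of the robot, y to its left, z up, the work surface at z = 0. Lengths are in m, angles in rad, forces in N, time in s.
With the tool pointing down it reaches from about 0.375 to 0.9 m from the base axis. Payload 3.1 kg.
Tool frame: the origin (TCP) lies at the very end of the fingers, on their centre line; the grasp point (between the pads) lies 19 mm behind it (manip.tcp_to_grasp is the distance from the TCP to the grasp point, in m); z points along the fingers, y is the line along which they close (so a half turn about z gives the same grasp; the last joint's range is limited). The gripper opens to 85 mm and grips with 20 to 120 N. Pads are 22 mm wide; open, the fingers measure 114 mm over their backs; the gripper's body (76 mm by 85 mm) begins 54 mm behind the grasp point. The pads swing forward as they close: fully open they stand 13 mm farther back than shut.
Start: joints at [-1.359, 0.527, 1.433, -0, 1.181, -0.178], TCP at [0.238, -0.578, 0.231] pointing down, gripper open.
Joint ranges: [-3.08, 3.08], [-0.75, 2.2], [0.22, 2.44], [-1.43, 4.57], [0, 2.65], [-2.85, 2.85]. Speed limits (rad/s): [2.79, 2.79, 3.14, 3.14, 3.14, 3.14].

## Interface

Orientations are given as a unit quaternion [x, y, z, w].
In Python, from station import manip gives the robot as it stands. The module is installed in compiled form; this text tells all that it offers.
- The arm moves only by the tool step_arm, never from a script. Its argument "commands" is one flat list of numbers, 6 for each row, row after row: the shift along the tool's x, y, z in m, then the turn, a rotation vector about the tool's x, y, z in degrees. A call has exactly 10 rows; each row is the pose to reach, as a shift and turn from the pose commanded when the call began, along the tool's axes at that moment; what a row does not reach only later rows make up. A row lasts 1/10 s, in which the tool goes at most 50 mm and 8.59 degrees, less where a joint would pass 70% of its speed; a pose out of reach is approached as far as the arm can. A call with a gripper value outside its range is refused whole. "jaw" is the opening in per cent of the stroke, from 0 (shut) to 100 (fully open), set as the call begins (left out, the last holds). The fingers move at their own pace and stop on an object; "grip_force" is the grip in N (left out, the last holds). Time passes only in rows, so rows that repeat a pose let the fingers close, or fill a call up. It gives the time, the measured TCP pose, the force, the opening and the grip force at its end, in the units of the state.
- manip.sense(): the state, without advancing time (a new reading comes with each control period).
- manip.snapshot(name): name is "scene" or "top" or "wrist"; returns a dict with "pixels" (400x640x3 uint8, blue, green, red), "fx", "fy", "cx", "cy" (pixels), "R" (3x3) and "t" (3): a world point X has camera coordinates R X + t; the wrist camera has in their place "mount" (4x4, takes a point from camera to tool coordinates, whose origin is the TCP and whose axes are the flange's). Camera axes: x right, y down, z forward; pixel columns grow to the right and rows downward; lengths in m; the calibration is good to about 2 mm. A picture is of the moment at which its call begins: read the wrist's pose just before it. There is no depth.
- manip.sign_off(): hands the job in; it is judged then, once.
The state is a dict: "t": time; "q": joint angles; "qd": joint speeds; "tau": joint torques, N m; "tcp_pos": TCP position; "tool_rot": TCP orientation; "force": force on the tool from outside, world axes, zero at the start; "ft_torque": the same for the moment, N m; "finger_gap": opening from 0.0 (shut) to 1.0 (fully open); "gripper_force": force on a finger pad.
Only numpy, scipy, OpenCV 4.12 (cv2) and the standard library are available. Lean on these libraries where they do the work, as an engineer would, in place of code of your own. Each camera call takes 0.05 s, during which the arm holds its last target. There are 200 camera calls.

## Task

The fan maker's tool chest is bolted shut by a steel slide bolt with a spring safety catch. Press the catch's thumb plate fully down with one fingertip and keep it fully down while the other fingertip pushes the bolt by its knob, out of its keeper, right to the end of its stroke; then let go, so that the catch springs back up and locks the bolt open. Pick nothing up, and leave the things standing around undisturbed.

Things in the scene. Friction and masses are not known exactly. Their poses are not given: they have to be found in the camera images.
- chest: Plywood tool chest fixed to the bench, 304 (x) by 392 (y) by 130 mm high. Origin on the bench under the bolt fitting, z up. Flat top 130 mm up: a lid (y -165 to +70, hinged at its -y end) and a fixed deck (y +74 to +227). The bolt fitting lies on the lid on a 3 mm plate, x -48 to +52, y -85 to +68. The bolt runs along y at x +30 and is drawn towards -y.
- keeper (a point): Top centre of the keeper on the deck, the low metal loop that the bolt's nose is shot into, 20 mm long along the bolt; at chest x +30, y +88, 23 mm above the lid. Two like guides hold the bar on the lid at y +64 and -66. The bar is 14 mm square, notched, its top 19 mm above the lid.
- tooth_arm (a point): Top of the catch's short arm over the bar, at chest x +30, y +48, 31 mm above the lid, rising 8 mm when the catch is pressed; 12 mm wide along the bolt. Its tooth sits in the bar's notch and blocks the bolt. The catch rocks on a pin parallel to the bolt at chest x +6, 26 mm above the lid, between ears 34 mm high at y -37 and +58, x -2 to +14.
- thumb_plate (a point): Thumb plate of the catch: dark steel, 26 mm (x, across the bolt) by 64 mm (y, along the bolt) by 3 mm; a finger may slide along it. Point: centre of its upper face, up at chest x -30, y +2, 40 mm above the lid (170 above the bench); fully down 12 mm lower and 3 mm farther to -x. Axes as the chest's when up. The face leans 0.15 rad (outer edge high) when up, 0.17 rad the other way when down.
- catch (a joint): Turn of the catch in rad: 0 = up (tooth in a notch), 0.32 = fully down on its stops; the tooth clears the bar above about 0.16, and would drag on it there if let up in mid-stroke. A spring returns it: on the plate's middle it takes 3 N to start and 6 N to hold fully down.
- bolt_knob (a point): The bolt's upright steel knob, by which it is pushed: a round post 18 mm in diameter with a 22 mm head, 40 mm tall, standing on the bar. Point: on its axis at its foot, 149 mm above the bench, at chest x +30 and y -5 when the bolt is shot; axes as the chest's. Across the bolt the knob is 60 mm from the thumb plate's middle.
- bolt (a joint): Travel of the bolt in m towards the chest's -y: 0 = shot into the keeper, 0.036 = fully drawn, at its stop. It slides stiffly, about 2 N. The catch can spring fully up only within 1.5 mm of either end, where a notch takes its tooth.
- glue_bottle: Bystander: white glue bottle with a red cap, 48 mm in diameter, 105 mm tall, standing on the chest's deck. Origin at the centre of its underside.
- lacquer_tin: Bystander: bare metal tin 56 mm in diameter, 60 mm tall, standing on the chest's deck. Origin at the centre of its underside.
- fan_bundle: Bystander: bundle of bamboo fan ribs with a metal band, 270 (x) by 36 by 21 mm, lying on the bench beside the chest's +y end. Origin at the centre of its underside.
- mallet: Bystander: wooden mallet, 270 mm long (x) with a 60 by 110 by 52 mm head, lying on the bench beside the chest's -y end. Origin on the bench under its handle, 130 mm from the head's end.

How it is judged:
On the way, in this order (a step that is already met when the one before it is completed fails the run):
1. a fingertip holds the thumb plate down while the bolt is still shot (value of joint catch above 0.22 rad and value of joint bolt below 0.005 m and contact force between the fingers and catch above 0.5 N), for 0.1 s.
2. with the plate still held down by a finger, the other finger pushes the bolt by its knob (value of joint bolt above 0.008 m and value of joint catch above 0.21 rad and contact force between the fingers and catch above 0.3 N and contact force between the fingers and bolt above 0.3 N).
3. the bolt is fully drawn with the catch still held down (value of joint bolt above 0.0335 m and value of joint catch above 0.19 rad), for 0.05 s.
At the end, for the whole second after the job is handed in: The bolt is drawn to within 2.5 mm of the end of its 36 mm stroke, the catch has sprung up again (under 0.06 rad) so that its tooth locks the bolt open, and the bottle, tin, rib bundle and mallet are within 25 mm of where they stood (value of joint bolt above 0.0335 m and value of joint catch below 0.06 rad and distance of each of glue_bottle, lacquer_tin, fan_bundle, mallet from where it was at the start of the episode below 0.025 m); the robot touches nothing.
It fails at once if the catch is let up in mid-stroke, so that its tooth drags along the bolt (value of joint bolt between 0.006 and 0.031 m and value of joint catch below 0.185 rad).
It fails at once if a bystander is lifted, carried, pushed or knocked over (distance of any of glue_bottle, lacquer_tin, fan_bundle, mallet from where it was at the start of the episode above 0.025 m or angle between any of glue_bottle, lacquer_tin's own z axis and vertical above 0.6 rad).
It also fails if it takes over 38 s, if anything falls off the work surface, if the arm or the gripper's body presses on something with over 40 N, if the wrist force passes 120 N, or if a joint passes its speed limit or range.

## Working session

There is one attempt and no reset: what is moved stays moved. The work goes in short steps, Python scripts to look and compute and a tool call to move; the robot and the scene stay as the last step left them, time stands still between calls to the robot, and variables do not carry over. Pictures are saved under pics/ and viewed, at most 10 in all, crops included, and the job is handed in when it is done.

Besides the shell and the picture viewer there is one more tool, called after ">>>" as a command line: name --argument value ..., lists and objects as JSON in quotes. step_arm: Moves the arm, as the interface text tells. Its arguments: {"type":"object","properties":{"commands":{"type":"array","items":{"type":"number"}},"jaw":{"type":"number"},"grip_force":{"type":"number"}},"required":["commands"]}

```bash
mkdir -p pics; cat > h.py <<'E'
from station import manip
import numpy as np, cv2
def snap(n,f):
    s=manip.snapshot(n); cv2.imwrite(f'pics/{f}.png',s['pixels']); np.savez(f'pics/{f}.npz',**{k:v for k,v in s.items()}); return s
E
python3 - <<'E'
from h import *
s=manip.sense(); print(s['t'],s['tcp_pos'],s['tool_rot'],s['force'])
for n in('top','scene'):
    c=snap(n,n+'0'); print(n,c['fx'],c['fy'],c['cx'],c['cy'],c['R'],c['t'])
E
```

```text
0.0 [ 0.23794691 -0.57714027  0.23033225] [ 9.80969087e-01  1.94160810e-01 -1.47562001e-05 -1.10878353e-03] [-0.06145032  0.51361662 -0.28472092]
top 516.5340867052402 516.5340867052402 316.9627848241957 197.4601533440387 [[ 0.01315133 -0.99979563  0.01535374]
 [-0.99765281 -0.01415201 -0.06699698]
 [ 0.06720057 -0.0144366  -0.99763504]] [0.01588848 0.52506416 1.4876618 ]
scene 476.71657619111943 476.71657619111943 317.2570606528235 206.82630253174918 [[ 0.64187068  0.76647559 -0.02274198]
 [ 0.38570544 -0.34835058 -0.85433201]
 [-0.66274681  0.53959897 -0.51922983]] [-0.38631506 -0.0722176   1.4249866 ]
```

View pics/top0.png

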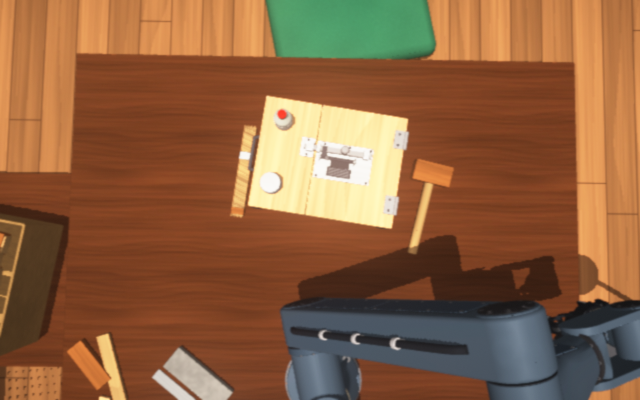

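View pics/scene0.png

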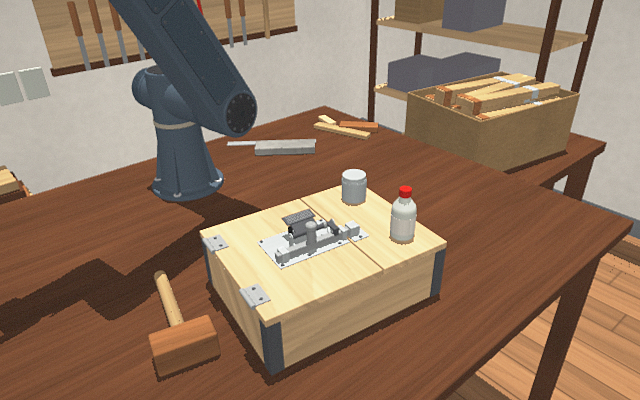

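The top view shows chest lid corners near (266,96), (408,119), (392,228) and (249,207). The knob is near (346,150) and the dark thumb plate near (338,168). The scene view shows the knob near (311,232) and the plate near (298,217). I'll enlarge both to get precise pixels.

```bash
python3 - <<'E'
import cv2,numpy as np
a=cv2.imread('pics/top0.png')[125:200,290:390]; b=cv2.imread('pics/scene0.png')[190:275,250:376]
A=cv2.resize(a,(600,450),interpolation=cv2.INTER_CUBIC);cv2.imwrite('pics/a.png',A)
B=cv2.resize(b,None,fx=6,fy=6,interpolation=cv2.INTER_CUBIC);cv2.imwrite('pics/b.png',B)
E
```

```text
(no output)
```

View pics/a.png

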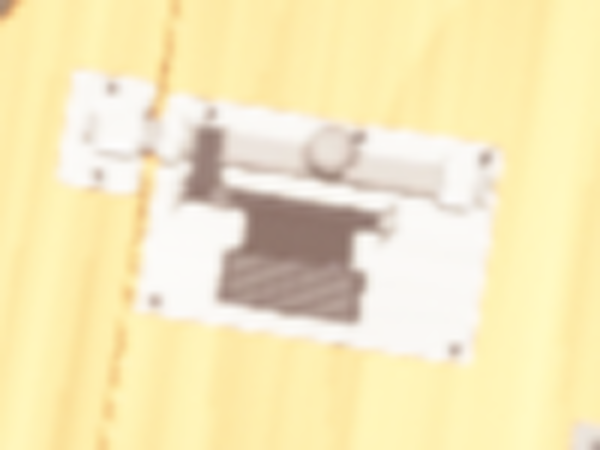

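View pics/b.png

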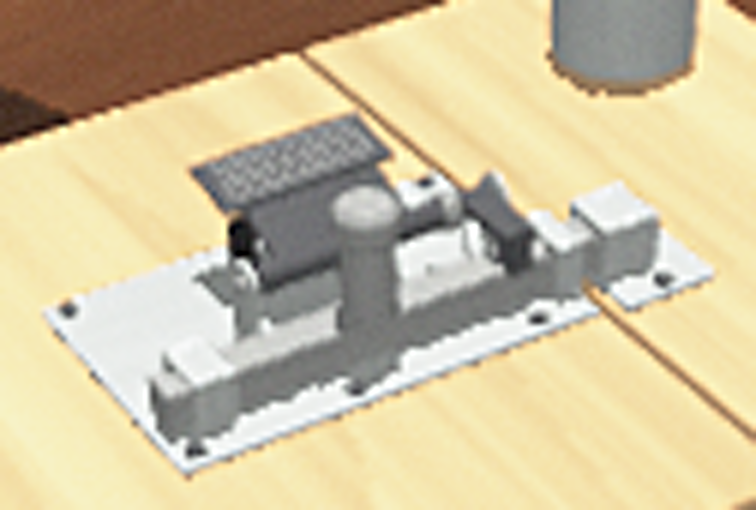

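Crop a (6x): base-plate corners at (137,310), (470,362), (498,148), (168,95); knob head at (332,150); thumb plate corners at (217,300), (357,321), (365,272), (227,252). Crop b (6x): base-plate corners at (42,315), (187,474); knob top at (366,205); thumb plate corners at (352,114), (190,170), (393,155), (232,210).

```bash
python3 - <<'E'
from h import *
from scipy.optimize import least_squares
from scipy.spatial.transform import Rotation as Ro
L=dict(a=(290,125,[(137,310,-48,68,133),(470,362,-48,-85,133),(498,148,52,-85,133),(168,95,52,68,133),(332,150,30,-5,189),(217,300,-43,34,172),(357,321,-43,-30,172),(365,272,-17,-30,168),(227,252,-17,34,168)],'top0'),
b=(250,190,[(42,315,-48,-85,133),(187,474,52,-85,133),(366,205,30,-5,189),(352,114,-43,34,172),(190,170,-43,-30,172),(393,155,-17,34,168),(232,210,-17,-30,168)],'scene0'))
D=[]
for k,(u0,v0,p,f) in L.items():
    c=np.load(f'pics/{f}.npz')
    for u,v,x,y,z in p: D.append((c['R'],c['t'],c['fx'],c['cx'],c['cy'],u0+(u+.5)/6-.5,v0+(v+.5)/6-.5,np.array([x,y,z])/1e3))
def res(P,D=D):
    r=[]
    for R,t,f,cx,cy,u,v,X in D:
        w=Ro.from_euler('z',P[2]).apply(X)+[P[0],P[1],0]; q=R@w+t
        r+=[f*q[0]/q[2]+cx-u,f*q[1]/q[2]+cy-v]
    return np.array(r)
for d in (D,D[:9],D[9:]):
    o=least_squares(res,[.6,0,0],args=(d,)); print(o.x,np.abs(o.fun).max(),o.fun.round(1))
    if d is D: P=o.x
c,s=np.cos(P[2]),np.sin(P[2])
np.save('P.npy',P)
W=lambda x,y,z:(Ro.from_euler('z',P[2]).apply([x/1e3,y/1e3,z/1e3])+[P[0],P[1],0]).round(4)
print('thumb',W(-30,2,170),'knob',W(30,-5,149),'mid',W(0,-1,170))
S=manip.sense();print(Ro.from_quat(S['tool_rot']).as_matrix().round(4))
E
```

```text
[ 0.61281186 -0.03486094 -0.13005275] 1.458801369844906 [-0.4  0.   0.2 -0.5  0.6 -1.2 -0.3 -0.5 -0.7 -1.1 -0.5  0.1  0.3  0.1
  0.2 -1.3 -0.8 -1.5 -1.1 -0.7 -0.6 -0.4  0.1 -1.1  0.  -1.3 -1.  -0.9
  0.2 -0.8 -1.3  0.2]
[ 0.61112725 -0.03537758 -0.13754153] 0.922483418975844 [-0.3  0.5  0.3  0.4  0.9 -0.3  0.1  0.  -0.4 -0.4 -0.4  0.6  0.3  0.8
  0.3 -0.6 -0.7 -0.9]
[ 0.61526995 -0.03550615 -0.13050537] 0.8562067293516975 [-0.6 -0.  -0.1  0.4  0.7 -0.4  0.6 -0.7 -0.5 -0.3  0.7 -0.1 -0.8  0.9]
thumb [ 0.5833 -0.029   0.17  ] knob [ 0.6419 -0.0437  0.149 ] mid [ 0.6127 -0.0359  0.17  ]
[[ 9.246e-01  3.809e-01 -4.000e-04]
 [ 3.809e-01 -9.246e-01  1.900e-03]
 [ 3.000e-04 -2.000e-03 -1.000e+00]]
```

>>> step_arm --commands '[0.04,-0.0265,-0.02,0,0,-4.2,0.08,-0.053,-0.02,0,0,-8.4,0.12,-0.08,-0.02,0,0,-12.6,0.16,-0.107,-0.02,0,0,-16.8,0.2,-0.134,-0.02,0,0,-21,0.24,-0.161,-0.02,0,0,-25.2,0.28,-0.188,-0.02,0,0,-29.4,0.32,-0.215,-0.02,0,0,-33.6,0.36,-0.241,-0.02,0,0,-37.8,0.4,-0.268,-0.02,0,0,-42]' --jaw 54 --grip_force 20

```text
t: 1.1
tcp_pos: [0.5065, -0.1759, 0.2511]
tool_rot: [0.845, 0.534, -0.0, -0.0]
force: [0.7, -0.6, 0.4]
finger_gap: 0.539
gripper_force: 0.0
```

```bash
cat >> h.py <<'E'
from scipy.spatial.transform import Rotation as Ro
P=np.load('P.npy')
def chest(p):
    return Ro.from_euler('z',-P[2]).apply(np.array(p)-[P[0],P[1],0])
def goto(x,y,z):
    "tool-axis shift/turn to chest pose in mm, tool y along chest x, tool z down"
    s=manip.sense(); R=Ro.from_quat(s['tool_rot']); T=Ro.from_euler('z',P[2])
    w=T.apply(np.array([x,y,z])/1e3)+[P[0],P[1],0]
    G=Ro.from_matrix(T.as_matrix()@np.array([[0,1,0],[1,0,0],[0,0,-1]]))
    print('t',s['t'],'chest tcp mm',(chest(s['tcp_pos'])*1e3).round(1),'F chest',Ro.from_euler('z',-P[2]).apply(s['force']).round(1),'gap',s['finger_gap'])
    print('shift',R.inv().apply(w-s['tcp_pos']).round(4),'turn',(R.inv()*G).as_rotvec(degrees=True).round(2))
E
python3 -c "
from h import *
goto(0,24,240)"
```

```text
t 1.1 chest tcp mm [ -87.1 -153.6  251.1] F chest [ 0.8 -0.5  0.4] gap 0.5385244391635117
shift [0.1958 0.028  0.0111] turn [ -0.03  -0.   -17.99]
```

>>> step_arm --commands '[0.04,0.006,0,0,0,-4,0.08,0.012,0,0,0,-8,0.12,0.018,0,0,0,-12,0.16,0.023,0,0,0,-16,0.196,0.028,0,0,0,-18,0.196,0.028,0.01,0,0,-18,0.196,0.028,0.01,0,0,-18,0.196,0.028,0.01,0,0,-18,0.196,0.028,0.01,0,0,-18,0.196,0.028,0.01,0,0,-18]'

```text
t: 2.1
tcp_pos: [0.6156, -0.0142, 0.2417]
tool_rot: [0.753, 0.658, 0.0, 0.0]
force: [-0.2, 0.2, -0.0]
finger_gap: 0.539
gripper_force: 0.0
```

```bash
python3 - <<'E'
from h import *
goto(0,24,200)
s=manip.sense();w=manip.snapshot('wrist'); im=w['pixels'].copy()
M=np.array(w['mount']);R=Ro.from_quat(s['tool_rot'])
pts=[(-48,68,133),(-48,-85,133),(52,-85,133),(52,68,133),(30,-5,189),(-43,34,172),(-43,-30,172),(-17,-30,168),(-17,34,168),(30,88,153),(30,48,161)]
for p in pts:
    X=Ro.from_euler('z',P[2]).apply(np.array(p)/1e3)+[P[0],P[1],0]
    t=R.inv().apply(X-s['tcp_pos']); c=np.linalg.inv(M)@np.append(t,1)
    u=w['fx']*c[0]/c[2]+w['cx'],w['fy']*c[1]/c[2]+w['cy']; print(p,np.round(u,1))
    cv2.drawMarker(im,tuple(int(round(a)) for a in u),(0,0,255),cv2.MARKER_CROSS,7,1)
print(M.round(3))
cv2.imwrite('pics/w1.png',im)
E
```

```text
t 2.1 chest tcp mm [  0.   20.8 241.7] F chest [-0.2  0.2 -0. ] gap 0.5394065346963599
shift [ 0.0032 -0.0001  0.0417] turn [ 0.02  0.01 -0.26]
(-48, 68, 133) [258.7 136.1]
(-48, -85, 133) [270.5 318.8]
(52, -85, 133) [388.7 318.4]
(52, 68, 133) [399.8 135.5]
(30, -5, 189) [375.  265.8]
(-43, 34, 172) [258.7 198.3]
(-43, -30, 172) [264.7 286.7]
(-17, -30, 168) [302.7 283.5]
(-17, 34, 168) [300.2 196.3]
(30, 88, 153) [373.4 108. ]
(30, 48, 161) [372.6 172.3]
[[ 0.001 -0.949 -0.314  0.079]
 [ 1.     0.001 -0.     0.   ]
 [ 0.    -0.314  0.949 -0.142]
 [ 0.     0.     0.     1.   ]]
```

View pics/w1.png

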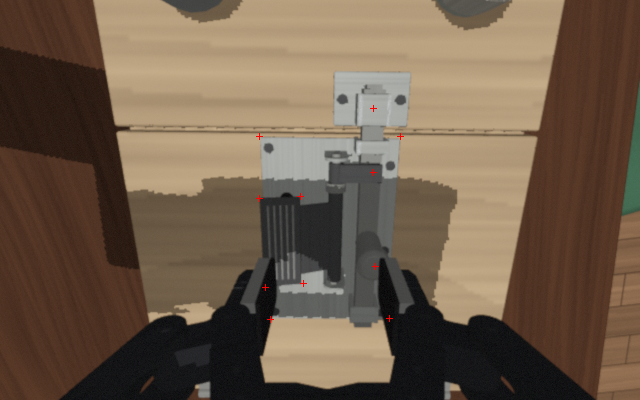

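The predicted points land within about 3 px: base-plate corner at (262,137), thumb plate corner at (260,198), keeper at (373,108). The estimate is good, so I'll descend between the knob and the tooth arm.

>>> step_arm --commands '[0.003,0,0.01,0,0,0,0.003,0,0.02,0,0,0,0.003,0,0.03,0,0,0,0.003,0,0.04,0,0,0,0.003,0,0.05,0,0,0,0.003,0,0.055,0,0,0,0.003,0,0.06,0,0,0,0.003,0,0.06,0,0,0,0.003,0,0.06,0,0,0,0.003,0,0.06,0,0,0]'

```text
t: 3.15
tcp_pos: [0.6166, -0.0101, 0.1818]
tool_rot: [0.752, 0.659, 0.0, 0.0]
force: [-0.1, -0.1, -0.5]
finger_gap: 0.537
gripper_force: 0.0
```

```bash
python3 -c "
from h import *
goto(0,24,170)"
```

```text
t 3.15 chest tcp mm [  0.5  25.  181.8] F chest [-0.1 -0.1 -0.5] gap 0.5370441633651982
shift [-0.001  -0.0005  0.0118] turn [ 0.06  0.   -0.16]
```

>>> step_arm --commands '[-0.001,0,0.002,0,0,0,-0.001,0,0.004,0,0,0,-0.001,0,0.006,0,0,0,-0.001,0,0.008,0,0,0,-0.001,0,0.01,0,0,0,-0.001,0,0.012,0,0,0,-0.001,0,0.014,0,0,0,-0.001,0,0.016,0,0,0,-0.001,0,0.016,0,0,0,-0.001,0,0.016,0,0,0]'

```text
t: 4.15
tcp_pos: [0.6155, -0.0109, 0.1656]
tool_rot: [0.752, 0.659, -0.0, -0.0]
force: [-3.8, 0.1, 3.5]
finger_gap: 0.542
gripper_force: 2.0
```

```bash
python3 -c "
from h import *
goto(0,24,160)"
```

```text
t 4.15 chest tcp mm [ -0.4  24.1 165.6] F chest [-3.7 -0.4  3.5] gap 0.5417326477827077
shift [-0.0001  0.0004  0.0056] turn [-0.07 -0.   -0.15]
```

>>> step_arm --commands '[0,0,0.001,0,0,0,0,0,0.002,0,0,0,0,0,0.003,0,0,0,0,0,0.004,0,0,0,0,0,0.005,0,0,0,0,0,0.006,0,0,0,0,0,0.006,0,0,0,0,0,0.006,0,0,0,0,0,0.006,0,0,0,0,0,0.006,0,0,0]'

```text
t: 5.15
tcp_pos: [0.6143, -0.0107, 0.1593]
tool_rot: [0.752, 0.659, -0.001, -0.002]
force: [-5.7, 1.0, 7.3]
finger_gap: 0.543
gripper_force: 3.6
```

```bash
python3 -c "
from h import *
goto(0,24,156)"
```

```text
t 5.15 chest tcp mm [ -1.6  24.1 159.3] F chest [-5.8  0.3  7.3] gap 0.54321582568601
shift [-0.0001  0.0016  0.0033] turn [-0.23 -0.01 -0.15]
```

>>> step_arm --commands '[0,0,0.001,0,0,0,0,0,0.002,0,0,0,0,0,0.003,0,0,0,0,0,0.004,0,0,0,0,0,0.004,0,0,0,0,0,0.004,0,0,0,0,0,0.004,0,0,0,0,0,0.004,0,0,0,0,0,0.004,0,0,0,0,0,0.004,0,0,0]'

```text
t: 6.15
tcp_pos: [0.614, -0.0106, 0.1563]
tool_rot: [0.752, 0.659, -0.002, -0.002]
force: [-7.6, 1.6, 12.7]
finger_gap: 0.541
gripper_force: 6.6
```

```bash
python3 - <<'E'
from h import *
goto(0,24,156)
snap('wrist','w2');snap('scene','s2')
a=cv2.imread('pics/s2.png')[150:275,230:390]; b=cv2.imread('pics/w2.png')[100:350,200:450]
cv2.imwrite('pics/c2.png',np.hstack([cv2.resize(a,(448,350),interpolation=2),cv2.resize(b,(350,350))]))
E
```

```text
t 6.15 chest tcp mm [ -2.   24.2 156.3] F chest [-7.7  0.6 12.7] gap 0.5406602782775001
shift [-0.0002  0.002   0.0002] turn [-0.26  0.   -0.13]
```

View pics/c2.png

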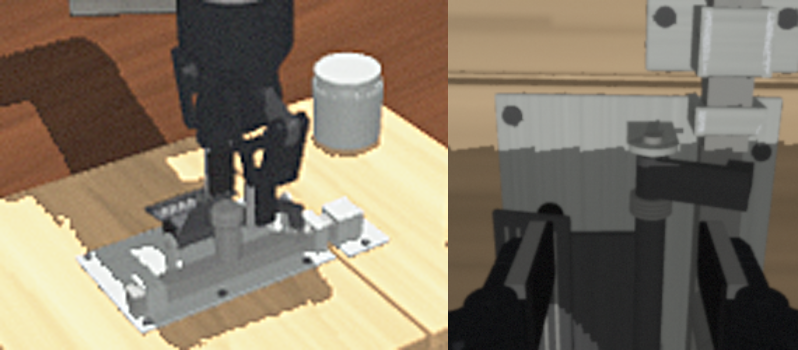

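>>> step_arm --commands '[0,0,0.001,0,0,0,0,0,0.002,0,0,0,0,0,0.002,0,0,0,0,0,0.002,0,0,0,0,0,0.002,0,0,0,0,0,0.002,0,0,0,0,0,0.002,0,0,0,0,0,0.002,0,0,0,0,0,0.002,0,0,0,0,0,0.002,0,0,0]'

```text
t: 7.25
tcp_pos: [0.6141, -0.0106, 0.156]
tool_rot: [0.752, 0.659, -0.001, -0.001]
force: [-9.2, 0.9, 20.3]
finger_gap: 0.539
gripper_force: 10.8
```

```bash
python3 - <<'E'
from h import *
goto(0,24,156)
w=np.load('pics/w2.npz');s=manip.sense();M=w['mount'];R=Ro.from_quat(s['tool_rot'])
for a in(0,.16,.24,.32):
  for p in [(37,54),(37,42)]:
    d=np.array([p[0]-6,161-156.]); r=np.array([[np.cos(a),-np.sin(a)],[np.sin(a),np.cos(a)]])@d
    X=Ro.from_euler('z',P[2]).apply(np.array([6+r[0],p[1],156+r[1]])/1e3)+[P[0],P[1],0]
    c=np.linalg.inv(M)@np.append(R.inv().apply(X-s['tcp_pos']-[0,0,.0015]),1)
    u=w['fx']*c[0]/c[2]+w['cx'],w['fy']*c[1]/c[2]+w['cy'];print(a,p,np.round(u,1),'crop',np.round([448+1.4*(u[0]-200),1.4*(u[1]-100)]))
E
```

```text
t 7.25 chest tcp mm [ -1.9  24.2 156. ] F chest [-9.2 -0.3 20.3] gap 0.5390318513101597
shift [-0.0002  0.0019 -0.    ] turn [-0.22  0.01 -0.13]
0 (37, 54) [419.1 212.2] crop [755. 157.]
0 (37, 42) [416.9 238.4] crop [752. 194.]
0.16 (37, 54) [419.1 216.2] crop [755. 163.]
0.16 (37, 42) [416.8 243.2] crop [752. 200.]
0.24 (37, 54) [418.4 218.3] crop [754. 166.]
0.24 (37, 42) [416.  245.6] crop [750. 204.]
0.32 (37, 54) [417.1 220.3] crop [752. 168.]
0.32 (37, 42) [414.7 248. ] crop [749. 207.]
```

Fully on the stop (2 mm commanded gave 0.3 mm of motion), and the tooth arm is seen raised as expected at 0.32 rad. Next I'll slide towards chest -y.

>>> step_arm --commands '[-0.003,0,0,0,0,0,-0.006,0,0,0,0,0,-0.009,0,0,0,0,0,-0.012,0,0,0,0,0,-0.015,0,0,0,0,0,-0.018,0,0,0,0,0,-0.02,0,0,0,0,0,-0.022,0,0,0,0,0,-0.022,0,0,0,0,0,-0.022,0,0,0,0,0]'

```text
t: 8.25
tcp_pos: [0.6137, -0.0261, 0.1566]
tool_rot: [0.754, 0.657, 0.005, -0.004]
force: [-4.7, 17.9, 21.0]
finger_gap: 0.542
gripper_force: 11.2
```

```bash
python3 - <<'E'
from h import *
goto(0,-22,156)
snap('wrist','w3');snap('scene','s3')
a=cv2.imread('pics/s3.png')[150:275,230:390]; b=cv2.imread('pics/w3.png')[100:350,200:450]
cv2.imwrite('pics/c3.png',np.hstack([cv2.resize(a,(448,350),interpolation=2),cv2.resize(b,(350,350))]))
E
```

```text
t 8.25 chest tcp mm [ -0.3   8.8 156.6] F chest [-7.  17.2 21. ] gap 0.5417984433807517
shift [-0.0308  0.0005  0.0002] turn [ 0.06 -0.69 -0.37]
```

View pics/c3.png

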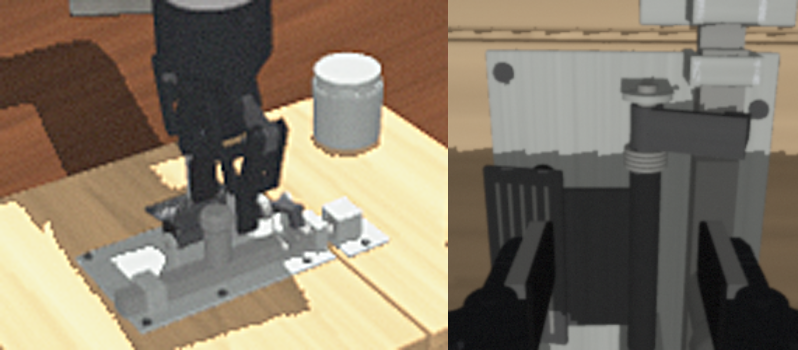

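The plate is still down (21 N vertical) and the knob finger has contact; the nose is starting to withdraw from the keeper near (345,215). The arm lags about 7 mm under friction, so I'll continue.

>>> step_arm --commands '[-0.003,0,0,0,0,0,-0.006,0,0,0,0,0,-0.009,0,0,0,0,0,-0.012,0,0,0,0,0,-0.015,0,0,0,0,0,-0.018,0,0,0,0,0,-0.02,0,0,0,0,0,-0.022,0,0,0,0,0,-0.022,0,0,0,0,0,-0.022,0,0,0,0,0]'

```text
t: 9.35
tcp_pos: [0.6112, -0.0487, 0.1567]
tool_rot: [0.753, 0.657, 0.005, -0.003]
force: [-3.0, 16.1, 20.6]
finger_gap: 0.542
gripper_force: 11.2
```

```bash
python3 - <<'E'
from h import *
goto(0,-22,156)
E
```

```text
t 9.35 chest tcp mm [  0.2 -13.9 156.7] F chest [-5.  15.6 20.6] gap 0.541705006959972
shift [-0.0081 -0.0002  0.0006] turn [ 0.12 -0.6  -0.34]
```

>>> step_arm --commands '[-0.001,0,0,0,0,0,-0.002,0,0,0,0,0,-0.003,0,0,0,0,0,-0.004,0,0,0,0,0,-0.005,0,0,0,0,0,-0.006,0,0,0,0,0,-0.007,0,0,0,0,0,-0.008,0,0,0,0,0,-0.008,0,0,0,0,0,-0.008,0,0,0,0,0]'

```text
t: 10.35
tcp_pos: [0.6106, -0.0537, 0.1566]
tool_rot: [0.754, 0.657, 0.007, -0.004]
force: [-1.0, 24.6, 20.1]
finger_gap: 0.537
gripper_force: 13.6
```

```bash
python3 - <<'E'
from h import *
goto(0,-22,156)
E
```

```text
t 10.35 chest tcp mm [  0.2 -18.9 156.6] F chest [-4.2 24.2 20.1] gap 0.5372308532485737
shift [-0.0031 -0.0002  0.0006] turn [ 0.14 -0.88 -0.35]
```

>>> step_arm --commands '[-0.001,0,0,0,0,0,-0.002,0,0,0,0,0,-0.003,0,0,0,0,0,-0.004,0,0,0,0,0,-0.004,0,0,0,0,0,-0.004,0,0,0,0,0,-0.004,0,0,0,0,0,-0.004,0,0,0,0,0,-0.004,0,0,0,0,0,-0.004,0,0,0,0,0]'

```text
t: 11.35
tcp_pos: [0.6105, -0.0541, 0.1567]
tool_rot: [0.753, 0.658, 0.009, -0.006]
force: [1.6, 32.7, 20.7]
finger_gap: 0.542
gripper_force: 19.9
```

```bash
python3 - <<'E'
from h import *
goto(0,-22,156)
snap('wrist','w4');snap('scene','s4')
a=cv2.imread('pics/s4.png')[150:275,230:390]; b=cv2.imread('pics/w4.png')[50:300,200:450]
cv2.imwrite('pics/c4.png',np.hstack([cv2.resize(a,(448,350),interpolation=2),cv2.resize(b,(350,350))]))
E
```

```text
t 11.35 chest tcp mm [  0.2 -19.3 156.7] F chest [-2.7 32.6 20.7] gap 0.541634679859319
shift [-0.0027 -0.0002  0.0006] turn [ 0.16 -1.18 -0.26]
```

View pics/c4.png

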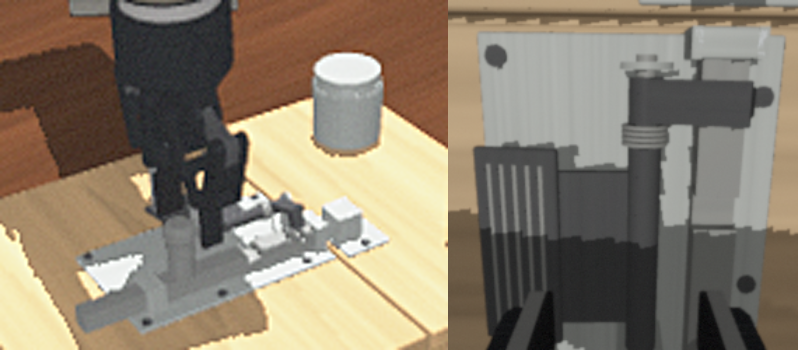

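The bolt is at its stop: the y force climbs with no motion, the tail sticks out at (100,310), and the nose is out of the keeper. I'll ease the plate up with the bolt still lightly pushed, then back off and rise.

>>> step_arm --commands '[0,0,-0.003,0,0,0,0.002,0,-0.006,0,0,0,0.004,0,-0.009,0,0,0,0.006,0,-0.012,0,0,0,0.008,0,-0.015,0,0,0,0.008,0,-0.018,0,0,0,0.008,0,-0.02,0,0,0,0.008,0,-0.02,0,0,0,0.008,0,-0.02,0,0,0,0.008,0,-0.02,0,0,0]'

```text
t: 12.45
tcp_pos: [0.6078, -0.0542, 0.1706]
tool_rot: [0.752, 0.659, 0.001, -0.005]
force: [-0.4, 9.3, -3.7]
finger_gap: 0.54
gripper_force: 4.9
```

```bash
python3 - <<'E'
from h import *
goto(0,-12,200)
E
```

```text
t 12.45 chest tcp mm [ -2.5 -19.8 170.6] F chest [-1.6  9.2 -3.7] gap 0.540431994595499
shift [ 0.008   0.0023 -0.0294] turn [-0.36 -0.42 -0.14]
```

>>> step_arm --commands '[0.003,0,-0.001,0,0,0,0.006,0,-0.001,0,0,0,0.009,0,-0.001,0,0,0,0.012,0,-0.002,0,0,0,0.012,0,-0.012,0,0,0,0.012,0,-0.027,0,0,0,0.012,0,-0.045,0,0,0,0.012,0,-0.065,0,0,0,0.012,0,-0.08,0,0,0,0.012,0,-0.08,0,0,0]'

```text
t: 13.45
tcp_pos: [0.6133, -0.0475, 0.2569]
tool_rot: [0.753, 0.659, 0.002, 0.003]
force: [0.2, -0.1, 0.3]
finger_gap: 0.542
gripper_force: 0.0
```

```bash
python3 - <<'E'
from h import *
goto(0,-12,200)
snap('wrist','w5');snap('scene','s5');snap('top','t5')
a=cv2.imread('pics/s5.png')[150:275,230:390]; b=cv2.imread('pics/w5.png')[50:400,120:470]
cv2.imwrite('pics/c5.png',np.hstack([cv2.resize(a,(448,350),interpolation=2),cv2.resize(b,(350,350))]))
E
```

```text
t 13.45 chest tcp mm [  2.1 -12.5 256.9] F chest [ 0.2 -0.1  0.3] gap 0.5422622820524262
shift [ 0.0005 -0.0025  0.0569] turn [ 0.43  0.06 -0.17]
```

View pics/c5.png

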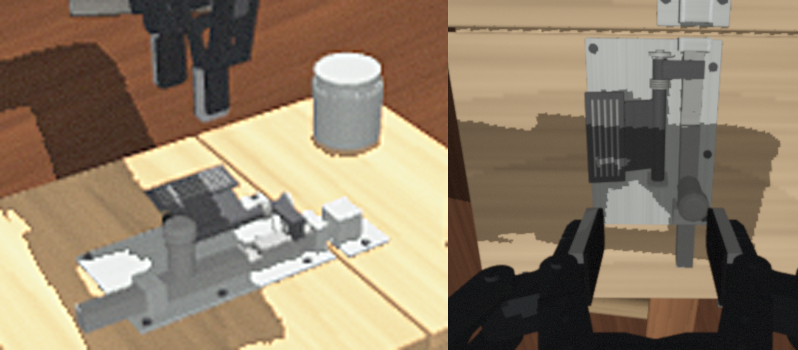

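The bolt is drawn, with its tail out at (690,245) and (90,315). The thumb plate is back up at (195,185), and the gripper is clear of everything. Handing in.

```bash
python3 -c "
from station import manip
print(manip.sign_off())"
```

```text
the job is handed in; nothing more can be done
None
```

The job is handed in at about 13.6 s: the bolt was drawn to its stop with the catch held down, the last pictures show the catch sprung back up and the gripper clear, and no bystander was touched; no verdict came back.

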